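# Thread the riser collars onto the turning bread stand

### The arm

A 7-joint arm with a two-finger parallel gripper is mounted at the origin on the work surface. World frame = base frame: x ahead of the robot, y to its left, z up, the work surface at z = 0. Lengths are in m, angles in rad, forces in N, time in s.
With the tool pointing down it reaches from about 0.425 to 0.875 m from the base axis. Payload 4.7 kg.
Tool frame: the origin (TCP) lies between the finger pads; the fingertips stand 11 mm ahead of it and the grasp point (between the pads) lies 8 mm behind it; z points along the fingers, y is the line along which they close (so a half turn about z gives the same grasp; the last joint's range is limited). The gripper opens to 87 mm and grips with 3 to 60 N. Pads are 19 mm wide; open, the fingers measure 117 mm over their backs; the gripper's body (75 mm by 190 mm) begins 51 mm behind the grasp point.
Start: joints at [-1.242, 0.321, -0.07, 1.45, 0.023, 1.371, -0.057], TCP at [0.201, 0.618, 0.234] pointing down, gripper open.
Joint ranges: [-2.86, 2.86], [-0.3, 2.09], [-1.38, 1.24], [0.06, 2.45], [-1.56, 4.7], [0.09, 2.05], [-2.69, 2.69]. Speed limits (rad/s): [2.57, 2.57, 3.14, 3.14, 3.14, 3.14, 3.14].

### API

Orientations are given as a rotation vector (axis times angle).
In Python, from bench import ctrl gives the robot as it stands. The module is installed in compiled form; this text tells all that it offers.
- The arm moves only by the shell command python3 -m inch 'ROWS' [FORCE]. ROWS is JSON, a list of rows, each an object with "slide": the shift along the tool's x, y, z scaled (see below), a list of three; "angular": the turn, a rotation vector about the tool's x, y, z scaled (see below), a list of three; "claw": the opening, from -1 (shut) to 1 (fully open). In form: [{"slide": [tx, ty, tz], "angular": [rx, ry, rz], "claw": claw}, ...]. A call has 1 to 10 rows; each row is the pose to reach, as a shift and turn from the pose commanded when the call began, along the tool's axes at that moment; what a row does not reach only later rows make up. The controller multiplies each number of a shift by 0.25 m and each number of a turn by 30 degrees. A row lasts 1/10 s, in which the tool goes at most 50 mm and 8.59 degrees, less where a joint would pass 70% of its speed; a pose out of reach is approached as far as the arm can. A call with a number of a shift or a turn outside -1 to 1 is refused whole. A call with a gripper value outside its range is refused whole. The fingers move at their own pace and stop on an object; FORCE is the grip in N (left out, the last holds). Time passes only in rows, so rows that repeat a pose let the fingers close. It gives the time, the measured TCP pose, the force, the opening and the grip force at its end, in the units of the state.
- ctrl.get_state(): the state, without advancing time (a new reading comes with each control period).
- ctrl.get_image(name): name is "scene" or "top"; returns a dict with "color" (420x560x3 uint8, red, green, blue), "depth" (420x560 float32, m along the optical axis (not along the pixel's ray), 0 where there is no reading), "camera_matrix" (3x3 intrinsics, pixels), "dist_coeffs" ([k1, k2, p1, p2, k3] as OpenCV has them; the pictures are not rectified), "extrinsics" (4x4, takes a point from camera to world coordinates). Camera axes: x right, y up, looking along -z (the intrinsics and any distortion apply to the point x, -y, -z); pixel columns grow to the right and rows downward; lengths in m; the calibration is good to about 2 mm. A picture is of the moment at which its call begins.
- ctrl.close_job(): hands the job in; it is judged then, once.
Trained networks look in the newest picture that a camera, given by its name, has taken for a name from the list of things; names that differ only in an ending like _2 or _b are one class to them, and where a whole thing is asked for, a point or a joint stands for the part that bears it (a point fixed in the world has none). Each returns a list of dicts, best first, with "confidence" (0 to 1); they miss things now and then, are a little off and sometimes report something else, mostly with a low value. They report only what shows in the picture. A call takes as long as a camera call. They do not tell look-alikes from the thing itself.
- ctrl.find_in(query, camera): "bbox" ([centre column, centre row, width, height] in pixels, round what is visible of it).
- ctrl.outline_of(query, camera): "mask" (420x560 bool, what is visible of it) and "bbox" ([centre column, centre row, width, height] in pixels, round what is visible of it).
The state is a dict: "time": time; "joint_positions": joint angles; "qd": joint speeds; "joint_torque": joint torques, N m; "position": TCP position; "tool_rot": TCP orientation; "ft_force": force on the tool from outside, world axes, zero at the start; "torque": the same for the moment, N m; "grip_width": opening from 0.0 (shut) to 1.0 (fully open); "grip_force": force on a finger pad.
Only numpy, scipy, OpenCV 4.12 (cv2) and the standard library are available. Lean on these libraries where they do the work, as an engineer would, in place of code of your own. Each camera call takes 0.05 s, during which the arm holds its last target. There are 200 camera calls.

### The job

Rebuild the post of the turning bread stand: thread the tall wooden collar down the square post until it sits fully home on the turntable, then take the flat collar out of the rack and thread it down on top, lying fully home against the tall one. The square holes must be lined up with the post by feel, and the collars pressed down past its sprung balls; do not ram them. Leave the solid disc and everything else on the counter where it is.

Things in the scene. Friction and masses are not known exactly. Their poses are not given: they have to be found in the camera images.
- stand: Fixed wooden foot of the bread stand; origin under its centre on the counter, z up. On it a turntable, 150 mm across, top 40 mm above the counter. From its centre rises a square wooden post, 30 x 30 mm, tapering over its last 6 mm to a 22 x 22 mm tip. Turntable and post turn together, stiffly (0.6 N m); their angle at the start is arbitrary and not reported: see or feel it.
- stand_seat (a point): Point on the post's axis at the height of the turntable's top (40 mm above the counter), where the tall collar's underside must come to rest.
- post_top (a point): Centre of the post's flat tip, 86 mm above the seat. In two opposite faces of the post sit sprung steel balls, 12 and 66 mm above the seat, standing out 2.6 mm: a collar hangs up on them and needs a push of some 5 to 20 N to pass and reach home.
- tall_collar: Beech collar, round outside (60 mm diameter), 56 mm tall, with a square hole 33 x 33 mm right through along its z; starts standing on the counter, among the jar and the mug. Origin at the centre of its underside, z along its axis; the sides of the hole are parallel to its x and y. About 90 g.
- tall_mid (a point): Centre of the tall collar, on its axis, 28 mm from either end.
- flat_collar: Beech collar, round outside (66 mm diameter), 24 mm thick, with the same 33 x 33 mm square hole along its z; starts standing on edge in one of the rack's two slots. Origin at its very centre (mid thickness), z along its axis, hole sides parallel to its x and y. Either face may go down. About 50 g.
- rack: Fixed pale wooden rack, 70 mm (x) by 170 mm (y), floor 8 mm high; origin at the centre of its underside. Two slots at y = -45 and +45 mm hold parts on edge, their axes along the rack's y; the slots are 27 mm wide between cheeks 6 mm thick, 50 mm long (x) and 32 mm above the counter, so the upper half of a part is free for the fingers.
- plain_disc: Solid beech disc without a hole, 68 mm diameter, 20 mm thick, on edge in the rack's other slot; origin at its very centre, z along its axis. A bystander.
- jam_jar: Jam jar, 64 mm diameter, 85 mm tall; origin at the centre of its underside. A bystander.
- mug: White mug, 72 mm diameter, 85 mm tall, handle at its +y; origin at the centre of its underside. A bystander.
- round_bun: Round bun, 100 mm across, 50 mm high; origin at the centre of its underside. A bystander.
- spatula: Spatula lying on the counter along its x; origin under its middle. A bystander.
Things that resemble listed ones, but are neither listed nor needed, are in the scene too. What is meant by the tall_collar is not green or turquoise, and is the smaller of those in its own colour.

How it is judged:
On the way, in this order (a step that is already met when the one before it is completed fails the run):
1. the tall collar is threaded fully home on the turntable, before the flat one (z of tall_mid in the frame of stand_seat between 0.024 and 0.032 m and horizontal distance between tall_mid and stand_seat below 0.005 m and angle between the z axis of tall_collar and the z axis of stand, either way round below 0.06 rad and horizontal distance between flat_collar and stand_seat above 0.06 m), for 0.3 s.
2. the flat collar is threaded fully home on the tall one (z of flat_collar in the frame of stand_seat between 0.063 and 0.072 m and horizontal distance between flat_collar and stand_seat below 0.005 m and angle between the z axis of flat_collar and the z axis of stand, either way round below 0.06 rad), for 0.2 s.
At the end, for the whole second after the job is handed in: Tall collar home on the turntable (its centre 24 to 32 mm above the seat), flat collar home on it (centre 63 to 72 mm above the seat, either face down), both within 5 mm of the axis and 0.06 rad of upright, released, at rest; bystanders within 30 mm of their places (all of step 2 and z of tall_mid in the frame of stand_seat between 0.024 and 0.032 m and horizontal distance between tall_mid and stand_seat below 0.005 m and angle between the z axis of tall_collar and the z axis of stand, either way round below 0.06 rad and linear speed of each of tall_collar, flat_collar below 0.02 m/s and angular speed of each of tall_collar, flat_collar below 0.2 rad/s); the robot touches nothing.
It fails at once if a bystander is disturbed (moved more than 30 mm) (distance of any of plain_disc, jam_jar, mug, round_bun, spatula from where it was at the start of the episode above 0.03 m).
It fails at once if a collar is rammed against the stand (over 120 N) (contact force between any of tall_collar, flat_collar and stand above 120 N).
It also fails if it takes over 72 s, if anything falls off the work surface, if the arm or the gripper's body presses on something with over 40 N, if the wrist force passes 120 N, or if a joint passes its speed limit or range.

## Working session

There is one attempt and no reset: what is moved stays moved. The work goes in short steps, Python scripts to look and compute and a shell command to move; the robot and the scene stay as the last step left them, time stands still between calls to the robot, and variables do not carry over. Pictures are saved under pics/ and viewed, at most 10 in all, crops included, and the job is handed in when it is done.

```bash
mkdir -p pics
cat > h.py <<'E'
import numpy as np, cv2
from bench import ctrl
from scipy.spatial.transform import Rotation as R
def grab(n):
    im=ctrl.get_image(n); np.savez('/tmp/%s.npz'%n,**{k:np.array(v) for k,v in im.items()}); return im
def pts(im):
    "world xyz for every pixel"
    d=im['depth']; K=np.array(im['camera_matrix']); D=np.array(im['dist_coeffs'],float)
    h,w=d.shape; u,v=np.meshgrid(np.arange(w),np.arange(h))
    n=cv2.undistortPoints(np.stack([u,v],-1).reshape(-1,1,2).astype(float),K,D).reshape(h,w,2)
    E=np.array(im['extrinsics']); c=np.stack([n[...,0]*d,-n[...,1]*d,-d],-1)
    P=c@E[:3,:3].T+E[:3,3]; P[d==0]=np.nan; return P
def save(im,f,crop=None,s=1):
    c=im['color'][...,::-1]
    if crop: x0,y0,x1,y1=crop; c=c[y0:y1,x0:x1]
    cv2.imwrite('pics/'+f,cv2.resize(np.ascontiguousarray(c),None,fx=s,fy=s,interpolation=cv2.INTER_CUBIC))
E
python3 - <<'E'
from h import *
a=grab('scene');b=grab('top')
for n,i in(('scene',a),('top',b)):
    print(n,np.round(i['extrinsics'],3).tolist(),np.round(i['camera_matrix'],1).tolist())
    save(i,n+'0.png')
    for q in['tall_collar','flat_collar','stand','rack','plain_disc','jam_jar','mug','round_bun','spatula']:
        P=pts(i)
        for r in ctrl.outline_of(q,n)[:5]:
            m=r['mask']; p=P[m]; print(q,round(r['confidence'],2),np.round(r['bbox']),np.round(np.nanmedian(p,0),3),'ztop',np.round(np.nanpercentile(p[:,2],97),3))
s=ctrl.get_state();print(s)
E
```

```text
scene [[0.304, -0.779, 0.548, 1.068], [0.952, 0.238, -0.19, -0.229], [0.017, 0.58, 0.815, 0.887], [0.0, 0.0, 0.0, 1.0]] [[410.5, 0.0, 273.8], [0.0, 410.5, 210.5], [0.0, 0.0, 1.0]]
tall_collar 0.87 [178. 262.  24.  36.] [ 0.577 -0.287  0.045] ztop 0.059
tall_collar 0.7 [165. 199.  25.  30.] [ 0.391 -0.292  0.045] ztop 0.059
tall_collar 0.66 [129. 296.  49.  53.] [ 0.638 -0.404  0.069] ztop 0.084
tall_collar 0.6 [256. 206.  28.  46.] [ 0.486 -0.073  0.058] ztop 0.076
flat_collar 0.71 [412. 179.  21.  28.] [0.513 0.344 0.059] ztop 0.076
stand 0.59 [303. 262.  64.  65.] [ 0.658 -0.025  0.041] ztop 0.125
rack 0.6 [392. 187.  78.  26.] [0.505 0.303 0.009] ztop 0.033
plain_disc 0.85 [377. 180.  12.  23.] [0.494 0.253 0.059] ztop 0.077
jam_jar 0.66 [209. 208.  30.  39.] [ 0.462 -0.192  0.065] ztop 0.088
mug 0.89 [219. 288.  37.  50.] [ 0.657 -0.21   0.047] ztop 0.087
round_bun 0.89 [426. 255.  40.  37.] [0.723 0.271 0.041] ztop 0.051
spatula 0.83 [133. 228.  60.  83.] [ 0.477 -0.372  0.005] ztop 0.021
top [[-0.015, 0.997, -0.08, 0.457], [-1.0, -0.015, 0.001, -0.02], [-0.001, 0.08, 0.997, 1.2
[... 1192 characters left out ...]
{'time': 1.0, 'joint_positions': array([-1.24190584,  0.32097084, -0.07004857,  1.45050372,  0.02260708,
        1.37078734, -0.05686329]), 'qd': array([-0.00105949, -0.00181494, -0.00027416, -0.00022397, -0.00078355,
        0.00096438,  0.00175396]), 'joint_torque': array([-3.14368435e-04, -4.91113186e+01, -4.03115088e-01, -3.12781119e+01,
       -6.35572057e-02,  3.34388518e-02,  1.38945137e-05]), 'position': array([0.20131428, 0.61806351, 0.23360321]), 'tool_rot': array([4.92406322e-01, 3.10267753e+00, 1.67379200e-04]), 'ft_force': array([-0.57815427, -0.35104263,  0.56016102]), 'torque': array([ 0.02109103,  0.00976595, -0.01713846]), 'grip_force': 0.0, 'grip_width': 0.9988706064124424}
```

Run:
```python
from h import *
for n,c in(('scene',(60,150,460,350)),('top',(110,120,440,300))):
    i=dict(np.load('/tmp/%s.npz'%n)); save(i,n+'1.png',c,2)
```

```text
(no output)
```

View pics/scene1.png

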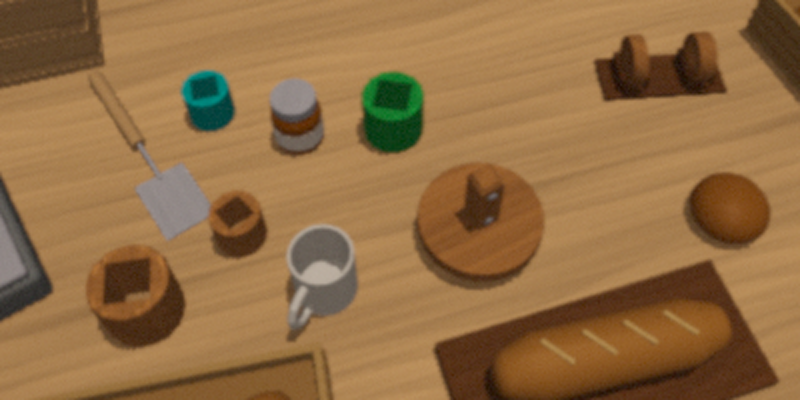

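View pics/top1.png

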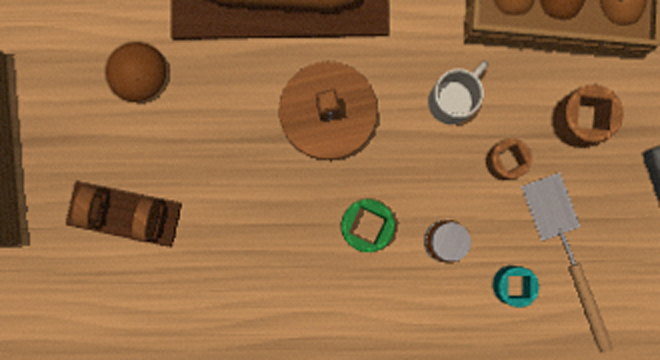

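```bash
cat >> h.py <<'E'
def rect(im,c,z,half,px=300):
    "orthographic view of plane z; columns = world x (left->right), rows = world y (top = +y)"
    g=np.linspace(-half,half,px); X,Y=np.meshgrid(c[0]+g,c[1]-g)
    W=np.stack([X,Y,np.full_like(X,z)],-1); E=np.array(im['extrinsics'])
    p=(W-E[:3,3])@E[:3,:3]; p=p*[1,-1,-1]
    uv=cv2.projectPoints(p.reshape(-1,3),np.zeros(3),np.zeros(3),np.array(im['camera_matrix']),np.array(im['dist_coeffs'],float))[0].reshape(px,px,2).astype(np.float32)
    return cv2.remap(np.ascontiguousarray(im['color'][...,::-1]),uv[...,0],uv[...,1],cv2.INTER_CUBIC)
E
python3 - <<'E'
from h import *
T=dict(np.load('/tmp/top.npz'));S=dict(np.load('/tmp/scene.npz'))
row=lambda i:np.hstack([rect(i,(.567,-.283),.056,.045,260),rect(i,(.65,-.02),.126,.045,260),rect(i,(.495,.302),.045,.08,260)])
cv2.imwrite('pics/comp.png',np.vstack([row(T),row(S)]))
for n,i in(('top',T),('scene',S)):
    P=pts(i).reshape(-1,3)
    def box(x,y,z0,z1,r): 
        q=P[(np.hypot(P[:,0]-x,P[:,1]-y)<r)&(P[:,2]>z0)&(P[:,2]<z1)]; return q
    q=box(.567,-.283,.048,.07,.045); c,r=cv2.minEnclosingCircle(q[:,:2].astype(np.float32)); print(n,'tall',len(q),np.round(c,4),round(r,4),np.percentile(q[:,2],[10,50,90]).round(4))
    q=box(.65,-.02,.115,.14,.05); print('tip',len(q),q.mean(0).round(4),np.percentile(q[:,2],[10,50,90]).round(4))
    q=box(.65,-.02,.03,.05,.1); c,r=cv2.minEnclosingCircle(q[:,:2].astype(np.float32)); print('table',np.round(c,4),round(r,4),np.median(q[:,2]).round(4))
    for nm,x,y in(('A',.497,.258),('B',.51,.345)):
        q=box(x,y,.045,.09,.05); print(nm,len(q),q.mean(0).round(4),cv2.minAreaRect(q[:,:2].astype(np.float32)),q[:,2].max().round(4))
    q=box(.497,.302,.003,.02,.12);print('rack floor?',np.median(q[:,2]))
E
```

```text
top tall 206 [ 0.5657 -0.2878] 0.0302 [0.0527 0.0556 0.0584]
tip 114 [ 0.6438 -0.0141  0.1246] [0.1193 0.1253 0.1281]
table [ 0.6449 -0.0138] 0.075 0.04
A 188 [0.4834 0.2599 0.0667] ((0.4833976626396179, 0.2619517743587494), (0.021050475537776947, 0.06619960069656372), 77.40062713623047) 0.0798
B 203 [0.5024 0.3464 0.0664] ((0.5025061368942261, 0.3469075560569763), (0.02584056369960308, 0.06488680839538574), 75.60079193115234) 0.0786
rack floor? 0.006402742233967085
scene tall 368 [ 0.5655 -0.2876] 0.0307 [0.0515 0.0565 0.0585]
tip 182 [ 0.6479 -0.0165  0.1246] [0.1202 0.1253 0.1282]
table [ 0.6448 -0.0144] 0.0763 0.0408
A 231 [0.492  0.2549 0.0647] ((0.4853370189666748, 0.25916922092437744), (0.021016396582126617, 0.06692196428775787), 76.44583129882812) 0.0803
B 243 [0.5124 0.3447 0.0649] ((0.5054235458374023, 0.34897276759147644), (0.02558043785393238, 0.06502718478441238), 77.66940307617188) 0.0782
rack floor? 0.007960480646520107
```

View pics/comp.png

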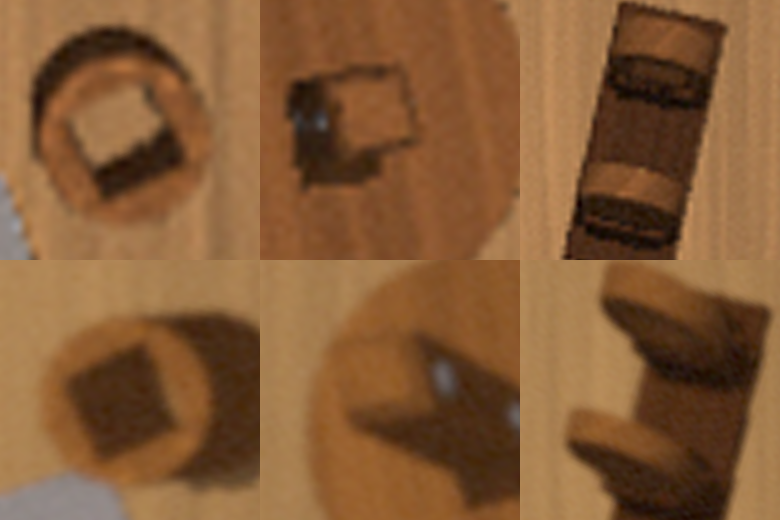

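```bash
cat >> h.py <<'E'
def sqfit(im,c,z,side,half=.04,px=400,rng=.008,thr=None):
    "fit a square outline (centre, yaw deg) to image gradients in plane z"
    g=cv2.GaussianBlur(rect(im,c,z,half,px).astype(np.float32).mean(2),(0,0),3)
    gx=cv2.Sobel(g,cv2.CV_32F,1,0);gy=-cv2.Sobel(g,cv2.CV_32F,0,1)
    t=np.linspace(-.42,.42,25)*side; best=[]
    for th in np.radians(np.arange(-45,45,1)):
        cs,sn=np.cos(th),np.sin(th)
        for dx in np.arange(-rng,rng+1e-6,.0005):
            for dy in np.arange(-rng,rng+1e-6,.0005):
                f=[]
                for k in range(4):
                    n=np.array([np.cos(th+k*np.pi/2),np.sin(th+k*np.pi/2)]);e=np.array([-n[1],n[0]])
                    p=np.array([dx,dy])+n*side/2+t[:,None]*e
                    u=((p[:,0]+half)/(2*half)*(px-1)).astype(int);v=((half-p[:,1])/(2*half)*(px-1)).astype(int)
                    f.append(np.mean(np.abs(gx[v,u]*n[0]+gy[v,u]*n[1])))
                best.append((sum(f)+2*min(f),np.degrees(th),c[0]+dx,c[1]+dy))
    best.sort(reverse=True); return np.round(best[0],4),np.round(np.mean(best[:20],0),4)
E
python3 - <<'E'
from h import *
for n in('top','scene'):
    i=dict(np.load('/tmp/%s.npz'%n))
    print(n,'hole',sqfit(i,(.5656,-.2877),.056,.033,rng=.005))
    print(n,'tip',sqfit(i,(.6448,-.014),.126,.022,rng=.005))
E
```

```text
top hole (array([79.9401, 21.    ,  0.5671, -0.2867]), array([79.1188, 21.25  ,  0.5669, -0.2864]))
top tip (array([ 7.55712e+01,  1.30000e+01,  6.44300e-01, -1.40000e-02]), array([ 7.42278e+01,  1.32500e+01,  6.44200e-01, -1.40000e-02]))
scene hole (array([77.3698, 23.    ,  0.5641, -0.2877]), array([75.4197, 23.95  ,  0.564 , -0.2878]))
scene tip (array([ 2.68345e+01,  9.00000e+00,  6.42300e-01, -1.30000e-02]), array([ 2.6226e+01,  9.2000e+00,  6.4220e-01, -1.2800e-02]))
```

```bash
cat > plan.py <<'E'
import sys
from h import *
def target(psi,lean=0,sgn=1):
    "tool down, closing line y at world yaw psi deg, then turned lean deg about its own y"
    p=np.radians(psi); y=np.array([np.cos(p),np.sin(p),0]); z=np.array([0,0,-1.]); x=np.cross(y,z)
    return R.from_matrix(np.stack([x,y,z],1))*R.from_rotvec([0,np.radians(lean),0])
def plan(pos,psi,lean=0):
    s=ctrl.get_state(); r=R.from_rotvec(s['tool_rot'])
    d=r.inv().apply(np.array(pos)-s['position'])/.25
    a=(r.inv()*target(psi,lean)).as_rotvec(degrees=True)/30
    print('t',round(s['time'],2),'pos',s['position'].round(4),'yaw',np.degrees(np.arctan2(*r.as_matrix()[[1,0],1])).round(1),'F',s['ft_force'].round(1),'grip',round(s['grip_width']*87,1),round(s['grip_force'],1),'q',s['joint_positions'].round(2))
    print('slide',d.round(3),'ang',a.round(3))
if __name__=='__main__':
    v=[float(x) for x in sys.argv[1:]]; plan(v[:3],*v[3:])
E
python3 plan.py .5 .3 .24 30; python3 plan.py .5656 -.2875 .2 -27
```

```text
t 1.0 pos [0.2013 0.6181 0.2336] yaw 72.0 F [-0.6 -0.4  0.6] grip 86.9 0.0 q [-1.24  0.32 -0.07  1.45  0.02  1.37 -0.06]
slide [-1.53  -0.84  -0.026] ang [0.    0.    1.399]
t 1.0 pos [0.2013 0.6181 0.2336] yaw 72.0 F [-0.6 -0.4  0.6] grip 86.9 0.0 q [-1.24  0.32 -0.07  1.45  0.02  1.37 -0.06]
slide [-2.507 -2.993  0.134] ang [ 0.    -0.     3.299]
```

```bash
python3 -m inch '[{"slide":[-1,-0.55,0],"angular":[0,0,1],"claw":1},{"slide":[-1,-0.55,0],"angular":[0,0,1],"claw":1},{"slide":[-1,-0.55,0],"angular":[0,0,1],"claw":1},{"slide":[-1,-0.55,0],"angular":[0,0,1],"claw":1},{"slide":[-1,-0.55,0],"angular":[0,0,1],"claw":1},{"slide":[-1,-0.55,0],"angular":[0,0,1],"claw":1},{"slide":[-1,-0.55,0],"angular":[0,0,1],"claw":1}]'; python3 plan.py .5656 -.2875 .2 -27
```

```text
time: 1.7
position: [0.4019, 0.4041, 0.2341]
tool_rot: [1.293, 2.86, -0.001]
ft_force: [-0.6, -1.0, 0.1]
grip_width: 0.998
grip_force: 0.0
t 1.7 pos [0.4019 0.4041 0.2341] yaw 41.4 F [-0.6 -1.   0.1] grip 86.8 0.0 q [-0.98  0.15  0.15  1.66 -0.02  1.33 -0.1 ]
slide [-2.509 -1.337  0.143] ang [0.005 0.004 2.279]
```

```bash
python3 -m inch '[{"slide":[-1,-0.5,0],"angular":[0,0,0.8],"claw":1},{"slide":[-1,-0.5,0],"angular":[0,0,0.8],"claw":1},{"slide":[-1,-0.5,0],"angular":[0,0,0.8],"claw":1},{"slide":[-1,-0.5,0],"angular":[0,0,0.8],"claw":1},{"slide":[-1,-0.5,0],"angular":[0,0,0.8],"claw":1},{"slide":[-1,-0.5,0],"angular":[0,0,0.8],"claw":1},{"slide":[-1,-0.5,0],"angular":[0,0,0.8],"claw":1}]'; python3 plan.py .5656 -.2875 .2 -27
```

```text
time: 2.4
position: [0.472, 0.1357, 0.2342]
tool_rot: [1.856, 2.533, 0.001]
ft_force: [-0.9, 1.6, -0.8]
grip_width: 0.999
grip_force: 0.0
t 2.4 pos [0.472  0.1357 0.2342] yaw 17.5 F [-0.9  1.6 -0.8] grip 86.9 0.0 q [-0.74 -0.03  0.4   1.85  0.01  1.32 -0.04]
slide [-1.727 -0.152  0.138] ang [3.000e-03 1.000e-03 1.484e+00]
```

```bash
python3 -m inch '[{"slide":[-0.95,-0.08,0],"angular":[0,0,0.8],"claw":1},{"slide":[-0.95,-0.08,0],"angular":[0,0,0.8],"claw":1},{"slide":[-0.95,-0.08,0],"angular":[0,0,0.8],"claw":1},{"slide":[-0.95,-0.08,0],"angular":[0,0,0.8],"claw":1},{"slide":[-0.95,-0.08,0],"angular":[0,0,0.8],"claw":1},{"slide":[-0.95,-0.08,0],"angular":[0,0,0.8],"claw":1}]'; python3 plan.py .5656 -.2875 .16 -27
```

```text
time: 3.0
position: [0.5253, -0.0971, 0.234]
tool_rot: [2.341, 2.09, -0.002]
ft_force: [-0.2, 0.5, 0.1]
grip_width: 0.999
grip_force: 0.0
t 3.0 pos [ 0.5253 -0.0971  0.234 ] yaw -6.5 F [-0.2  0.5  0.1] grip 86.9 0.0 q [-0.48  0.07  0.65  1.76 -0.04  1.32  0.06]
slide [-0.738  0.246  0.299] ang [0.004 0.005 0.683]
```

```bash
python3 -m inch '[{"slide":[-0.738,0.246,0.299],"angular":[0,0,0.683],"claw":1},{"slide":[-0.738,0.246,0.299],"angular":[0,0,0.683],"claw":1},{"slide":[-0.738,0.246,0.299],"angular":[0,0,0.683],"claw":1},{"slide":[-0.738,0.246,0.299],"angular":[0,0,0.683],"claw":1},{"slide":[-0.738,0.246,0.299],"angular":[0,0,0.683],"claw":1},{"slide":[-0.738,0.246,0.299],"angular":[0,0,0.683],"claw":1},{"slide":[-0.738,0.246,0.299],"angular":[0,0,0.683],"claw":1}]'; python3 plan.py .5656 -.2875 .035 -27
```

```text
time: 3.7
position: [0.5677, -0.2788, 0.1588]
tool_rot: [-2.668, -1.655, -0.002]
ft_force: [-0.3, 0.4, 0.4]
grip_width: 0.999
grip_force: 0.0
t 3.7 pos [ 0.5677 -0.2788  0.1588] yaw -26.4 F [-0.3  0.4  0.4] grip 86.9 0.0 q [-0.18  0.4   0.76  1.62 -0.29  1.24  0.18]
slide [-0.036  0.008  0.495] ang [-0.001 -0.004  0.021]
```

```bash
python3 -m inch '[{"slide":[0,0,0],"angular":[0,0,0],"claw":1},{"slide":[0,0,0],"angular":[0,0,0],"claw":1}]'; python3 plan.py .5656 -.2875 .035 -27
```

```text
time: 3.9
position: [0.5677, -0.2793, 0.1597]
tool_rot: [-2.669, -1.657, -0.004]
ft_force: [-0.6, -0.1, 0.2]
grip_width: 0.999
grip_force: 0.0
t 3.9 pos [ 0.5677 -0.2793  0.1597] yaw -26.3 F [-0.6 -0.1  0.2] grip 86.9 0.0 q [-0.18  0.4   0.76  1.62 -0.29  1.24  0.18]
slide [-0.034  0.006  0.499] ang [ 0.002 -0.004  0.022]
```

```bash
python3 -m inch '[{"slide":[-0.034,0.006,0.1],"angular":[0,0,0.022],"claw":1},{"slide":[-0.034,0.006,0.25],"angular":[0,0,0.022],"claw":1},{"slide":[-0.034,0.006,0.4],"angular":[0,0,0.022],"claw":1},{"slide":[-0.034,0.006,0.499],"angular":[0,0,0.022],"claw":1},{"slide":[-0.034,0.006,0.499],"angular":[0,0,0.022],"claw":1},{"slide":[-0.034,0.006,0.499],"angular":[0,0,0.022],"claw":1}]'; python3 plan.py .5656 -.2875 .035 -27
python3 - <<'E'
from h import *
save(grab('scene'),'c.png',(110,190,260,330),3)
E
```

```text
time: 4.5
position: [0.5648, -0.2892, 0.035]
tool_rot: [2.68, 1.638, 0.001]
ft_force: [-0.8, -0.6, 0.3]
grip_width: 0.998
grip_force: 0.0
t 4.5 pos [ 0.5648 -0.2892  0.035 ] yaw -27.1 F [-0.8 -0.6  0.3] grip 86.8 0.0 q [-0.11  0.54  0.7   1.72 -0.39  1.03  0.25]
slide [ 0.008 -0.    -0.   ] ang [ 0.001 -0.001 -0.004]
```

View pics/c.png

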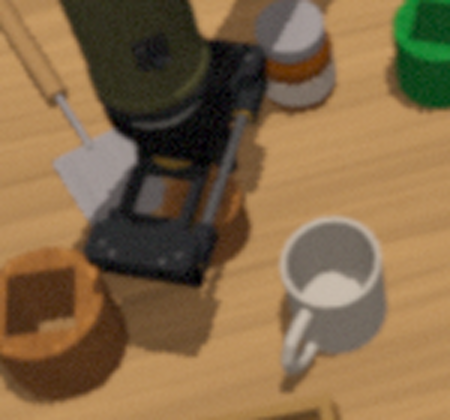

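Candidates in the scene picture: turquoise (165,199), green (256,206), big brown (129,296) and small brown (178,262). I chose the small brown one. The crop shows the open fingers straddling it at about (178,260), clear of the mug, jar and spatula.

```bash
python3 -m inch '[{"slide":[0.008,0,0],"angular":[0,0,0],"claw":1},{"slide":[0.008,0,0],"angular":[0,0,0],"claw":-1},{"slide":[0.008,0,0],"angular":[0,0,0],"claw":-1},{"slide":[0.008,0,0],"angular":[0,0,0],"claw":-1},{"slide":[0.008,0,0],"angular":[0,0,0],"claw":-1},{"slide":[0.008,0,0],"angular":[0,0,0],"claw":-1},{"slide":[0.008,0,0],"angular":[0,0,0],"claw":-1}]' 40; python3 plan.py .5656 -.2875 .26 -27
```

```text
time: 5.25
position: [0.5651, -0.2881, 0.0342]
tool_rot: [-2.681, -1.637, -0.0]
ft_force: [-0.9, 0.1, 1.6]
grip_width: 0.687
grip_force: 40.0
t 5.25 pos [ 0.5651 -0.2881  0.0342] yaw -27.2 F [-0.9  0.1  1.6] grip 59.7 40.0 q [-0.12  0.54  0.7   1.72 -0.4   1.03  0.25]
slide [ 0.003  0.001 -0.903] ang [-0.    -0.    -0.006]
```

```bash
python3 -m inch '[{"slide":[0,0,-0.2],"angular":[0,0,0],"claw":-1},{"slide":[0,0,-0.4],"angular":[0,0,0],"claw":-1},{"slide":[0,0,-0.6],"angular":[0,0,0],"claw":-1},{"slide":[0,0,-0.8],"angular":[0,0,0],"claw":-1},{"slide":[0,0,-0.9],"angular":[0,0,0],"claw":-1},{"slide":[0,0,-0.9],"angular":[0,0,0],"claw":-1}]'; python3 plan.py .6445 -.014 .26 -39.2
```

```text
time: 5.85
position: [0.5668, -0.2896, 0.2637]
tool_rot: [2.676, 1.634, 0.008]
ft_force: [1.0, -0.3, -2.0]
grip_width: 0.694
grip_force: 40.0
t 5.85 pos [ 0.5668 -0.2896  0.2637] yaw -27.2 F [ 1.  -0.3 -2. ] grip 60.4 40.0 q [-0.19  0.34  0.8   1.48 -0.25  1.42  0.14]
slide [ 1.123 -0.228  0.014] ang [ 0.015 -0.004  0.4  ]
```

```bash
python3 -m inch '[{"slide":[0.2,-0.04,0],"angular":[0,0,0.05],"claw":-1},{"slide":[0.4,-0.08,0],"angular":[0,0,0.1],"claw":-1},{"slide":[0.6,-0.12,0],"angular":[0,0,0.2],"claw":-1},{"slide":[0.8,-0.16,0],"angular":[0,0,0.3],"claw":-1},{"slide":[1,-0.2,0.01],"angular":[0,0,0.4],"claw":-1},{"slide":[1,-0.228,0.014],"angular":[0.015,-0.004,0.4],"claw":-1},{"slide":[1,-0.228,0.014],"angular":[0.015,-0.004,0.4],"claw":-1},{"slide":[1,-0.228,0.014],"angular":[0.015,-0.004,0.4],"claw":-1}]'; python3 plan.py .6445 -.014 .20 -39.2
```

```text
time: 6.65
position: [0.6279, -0.0413, 0.2544]
tool_rot: [-2.834, -1.344, 0.013]
ft_force: [-0.7, -0.4, -1.1]
grip_width: 0.693
grip_force: 40.0
t 6.65 pos [ 0.6279 -0.0413  0.2544] yaw -39.3 F [-0.7 -0.4 -1.1] grip 60.3 40.0 q [-0.55  0.33  0.74  1.49 -0.22  1.42 -0.49]
slide [ 0.128 -0.016  0.217] ang [-0.015  0.01  -0.002]
```

```bash
python3 -m inch '[{"slide":[0.128,-0.016,0.217],"angular":[-0.015,0.01,0],"claw":-1},{"slide":[0.128,-0.016,0.217],"angular":[-0.015,0.01,0],"claw":-1},{"slide":[0.128,-0.016,0.217],"angular":[-0.015,0.01,0],"claw":-1},{"slide":[0.128,-0.016,0.217],"angular":[-0.015,0.01,0],"claw":-1}]'; python3 plan.py .6445 -.014 .163 -39.2
python3 - <<'E'
from h import *
T=grab('top');S=grab('scene')
P=pts(S).reshape(-1,3); print('tool pose',ctrl.get_state()['position'])
q=P[(np.hypot(P[:,0]-.645,P[:,1]+.014)<.06)&(P[:,2]>.155)&(P[:,2]<.18)]
print(len(q),q.mean(0).round(4))
cv2.imwrite('pics/h.png',np.hstack([rect(T,(.6445,-.014),.221,.06,380),rect(S,(.6445,-.014),.221,.06,380)]))
E
```

```text
time: 7.05
position: [0.6452, -0.0143, 0.202]
tool_rot: [2.839, 1.345, 0.003]
ft_force: [-0.1, -0.9, -0.8]
grip_width: 0.688
grip_force: 40.0
t 7.05 pos [ 0.6452 -0.0143  0.202 ] yaw -39.3 F [-0.1 -0.9 -0.8] grip 59.9 40.0 q [-0.57  0.38  0.71  1.53 -0.26  1.32 -0.51]
slide [-0.001 -0.003  0.156] ang [ 0.002 -0.003 -0.003]
tool pose [ 0.64585749 -0.01438317  0.20313702]
10 [0.6712 0.0011 0.1748]
```

View pics/h.png

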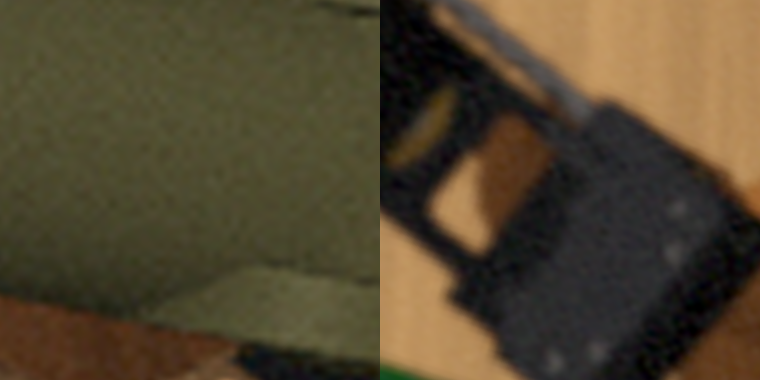

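```bash
python3 -m inch '[{"slide":[-0.003,-0.003,0.08],"angular":[0,0,0],"claw":-1},{"slide":[-0.003,-0.003,0.15],"angular":[0,0,0],"claw":-1},{"slide":[-0.003,-0.003,0.165],"angular":[0,0,0],"claw":-1},{"slide":[-0.003,-0.003,0.175],"angular":[0,0,0],"claw":-1},{"slide":[-0.003,-0.003,0.185],"angular":[0,0,0],"claw":-1},{"slide":[-0.003,-0.003,0.185],"angular":[0,0,0],"claw":-1}]'; python3 plan.py .6445 -.014 .150 -39.2
```

```text
time: 7.75
position: [0.6448, -0.0125, 0.1558]
tool_rot: [-2.838, -1.348, -0.005]
ft_force: [-0.2, -0.5, -1.5]
grip_width: 0.689
grip_force: 40.0
t 7.75 pos [ 0.6448 -0.0125  0.1558] yaw -39.2 F [-0.2 -0.5 -1.5] grip 59.9 40.0 q [-0.56  0.41  0.7   1.59 -0.28  1.24 -0.5 ]
slide [-0.006  0.003  0.023] ang [ 0.002 -0.006  0.   ]
```

```bash
python3 -m inch '[{"slide":[-0.006,0.003,0.006],"angular":[0,0,0],"claw":-1},{"slide":[-0.006,0.003,0.012],"angular":[0,0,0],"claw":-1},{"slide":[-0.006,0.003,0.018],"angular":[0,0,0],"claw":-1},{"slide":[-0.006,0.003,0.018],"angular":[0,0,0],"claw":-1}]'; python3 plan.py .6445 -.014 .147 -39.2
```

```text
time: 8.15
position: [0.6438, -0.0138, 0.1503]
tool_rot: [-2.837, -1.347, -0.003]
ft_force: [-0.5, 0.1, -0.5]
grip_width: 0.691
grip_force: 40.0
t 8.15 pos [ 0.6438 -0.0138  0.1503] yaw -39.2 F [-0.5  0.1 -0.5] grip 60.1 40.0 q [-0.56  0.42  0.7   1.6  -0.28  1.23 -0.49]
slide [0.001 0.003 0.013] ang [-0.    -0.004  0.   ]
```

```bash
python3 -m inch '[{"slide":[0.002,0,0.01],"angular":[0,0,0],"claw":-1},{"slide":[0.002,0,0.02],"angular":[0,0,0],"claw":-1},{"slide":[0.002,0,0.024],"angular":[0,0,0],"claw":-1}]'; python3 plan.py .6445 -.014 .147 -39.2
```

```text
time: 8.45
position: [0.6441, -0.0135, 0.1442]
tool_rot: [-2.837, -1.347, -0.003]
ft_force: [-1.6, -0.0, 1.7]
grip_width: 0.69
grip_force: 40.0
t 8.45 pos [ 0.6441 -0.0135  0.1442] yaw -39.2 F [-1.6 -0.   1.7] grip 60.0 40.0 q [-0.56  0.42  0.69  1.6  -0.29  1.22 -0.49]
slide [-0.001  0.002 -0.011] ang [ 0.    -0.004  0.   ]
```

```bash
python3 -m inch '[{"slide":[0,0,0.01],"angular":[0,0,0],"claw":-1},{"slide":[0,0,0.02],"angular":[0,0,0],"claw":-1},{"slide":[0,0,0.03],"angular":[0,0,0],"claw":-1},{"slide":[0,0,0.03],"angular":[0,0,0],"claw":-1}]' 55; python3 plan.py .6445 -.014 .074 -39.2
```

```text
time: 8.85
position: [0.6441, -0.0138, 0.1365]
tool_rot: [-2.837, -1.347, -0.003]
ft_force: [-1.6, -1.5, -0.3]
grip_width: 0.689
grip_force: 55.0
t 8.85 pos [ 0.6441 -0.0138  0.1365] yaw -39.2 F [-1.6 -1.5 -0.3] grip 59.9 55.0 q [-0.55  0.43  0.69  1.61 -0.29  1.2  -0.49]
slide [-0.     0.002  0.25 ] ang [ 0.    -0.003  0.   ]
```

```bash
python3 -m inch '[{"slide":[0,0,0.025],"angular":[0,0,0],"claw":-1},{"slide":[0,0,0.05],"angular":[0,0,0],"claw":-1},{"slide":[0,0,0.075],"angular":[0,0,0],"claw":-1},{"slide":[0,0,0.1],"angular":[0,0,0],"claw":-1},{"slide":[0,0,0.125],"angular":[0,0,0],"claw":-1},{"slide":[0,0,0.15],"angular":[0,0,0],"claw":-1},{"slide":[0,0,0.17],"angular":[0,0,0],"claw":-1},{"slide":[0,0,0.17],"angular":[0,0,0],"claw":-1}]'; python3 plan.py .6445 -.014 .074 -39.2
```

```text
time: 9.65
position: [0.644, -0.0135, 0.093]
tool_rot: [-2.837, -1.347, -0.002]
ft_force: [1.3, -1.1, -4.6]
grip_width: 0.686
grip_force: 55.0
t 9.65 pos [ 0.644  -0.0135  0.093 ] yaw -39.2 F [ 1.3 -1.1 -4.6] grip 59.7 55.0 q [-0.54  0.47  0.67  1.65 -0.32  1.13 -0.47]
slide [-0.     0.003  0.076] ang [-0.    -0.002  0.   ]
```

```bash
python3 -m inch '[{"slide":[0,0,0.01],"angular":[0,0,0],"claw":-1},{"slide":[0,0,0.02],"angular":[0,0,0],"claw":-1},{"slide":[0,0,0.03],"angular":[0,0,0],"claw":-1},{"slide":[0,0,0.04],"angular":[0,0,0],"claw":-1},{"slide":[0,0,0.05],"angular":[0,0,0],"claw":-1},{"slide":[0,0,0.06],"angular":[0,0,0],"claw":-1},{"slide":[0,0,0.068],"angular":[0,0,0],"claw":-1},{"slide":[0,0,0.068],"angular":[0,0,0],"claw":-1}]'; python3 plan.py .6445 -.014 .0735 -39.2
```

```text
time: 10.45
position: [0.6443, -0.0135, 0.0769]
tool_rot: [-2.837, -1.348, -0.003]
ft_force: [-1.4, -1.8, -0.2]
grip_width: 0.686
grip_force: 55.0
t 10.45 pos [ 0.6443 -0.0135  0.0769] yaw -39.2 F [-1.4 -1.8 -0.2] grip 59.7 55.0 q [-0.53  0.49  0.66  1.66 -0.33  1.1  -0.46]
slide [-0.001  0.002  0.014] ang [ 0.001 -0.004  0.   ]
```

```bash
python3 -m inch '[{"slide":[0,0,0.006],"angular":[0,0,0],"claw":-1},{"slide":[0,0,0.012],"angular":[0,0,0],"claw":-1},{"slide":[0,0,0.016],"angular":[0,0,0],"claw":-1},{"slide":[0,0,0.016],"angular":[0,0,0],"claw":-1}]'; python3 plan.py .6445 -.014 .0735 -39.2
```

```text
time: 10.85
position: [0.6444, -0.0135, 0.0742]
tool_rot: [-2.837, -1.347, -0.004]
ft_force: [-4.5, -1.5, 6.5]
grip_width: 0.684
grip_force: 55.0
t 10.85 pos [ 0.6444 -0.0135  0.0742] yaw -39.2 F [-4.5 -1.5  6.5] grip 59.5 55.0 q [-0.53  0.49  0.66  1.66 -0.34  1.1  -0.46]
slide [-0.001  0.002  0.003] ang [-0.    -0.005  0.   ]
```

```bash
python3 -m inch '[{"slide":[0,0,0],"angular":[0,0,0],"claw":-1},{"slide":[0,0,0],"angular":[0,0,0],"claw":1},{"slide":[0,0,0],"angular":[0,0,0],"claw":1},{"slide":[0,0,0],"angular":[0,0,0],"claw":1},{"slide":[0,0,-0.1],"angular":[0,0,0],"claw":1},{"slide":[0,0,-0.3],"angular":[0,0,0],"claw":1},{"slide":[0,0,-0.5],"angular":[0,0,0],"claw":1},{"slide":[0,0,-0.7],"angular":[0,0,0],"claw":1},{"slide":[0,0,-0.7],"angular":[0,0,0],"claw":1}]'; python3 plan.py .504 .348 .26 -12.6
```

```text
time: 11.75
position: [0.6482, -0.0141, 0.2567]
tool_rot: [2.834, 1.347, 0.024]
ft_force: [0.2, -0.8, 0.1]
grip_width: 1.001
grip_force: 0.0
t 11.75 pos [ 0.6482 -0.0141  0.2567] yaw -39.2 F [ 0.2 -0.8  0.1] grip 87.1 0.0 q [-0.58  0.35  0.73  1.46 -0.24  1.4  -0.53]
slide [ 0.759 -1.362 -0.018] ang [ 0.025 -0.018 -0.886]
```

```bash
python3 -m inch '[{"slide":[0.14,-0.2,0],"angular":[0,0,-0.1],"claw":1},{"slide":[0.28,-0.4,0],"angular":[0,0,-0.3],"claw":1},{"slide":[0.42,-0.6,0],"angular":[0,0,-0.5],"claw":1},{"slide":[0.56,-0.8,0],"angular":[0,0,-0.7],"claw":1},{"slide":[0.65,-1,0],"angular":[0.02,-0.02,-0.8],"claw":1},{"slide":[0.65,-1,0],"angular":[0.02,-0.02,-0.8],"claw":1},{"slide":[0.65,-1,0],"angular":[0.02,-0.02,-0.8],"claw":1}]'; python3 plan.py .504 .348 .15 -12.6
python3 - <<'E'
from h import *
for n in('top','scene'):
    i=grab(n);P=pts(i).reshape(-1,3);c=(.6445,-.014)
    q=P[(np.hypot(P[:,0]-c[0],P[:,1]-c[1])<.045)&(P[:,2]>.085)&(P[:,2]<.106)]
    o,r=cv2.minEnclosingCircle(q[:,:2].astype(np.float32)); print(n,len(q),np.round(o,4),round(r,4),np.median(q[:,2]).round(4))
    print(sqfit(i,c,.126,.022,rng=.004)[1])
    for nm,x,y in(('B',.504,.348),):
        q=P[(np.hypot(P[:,0]-x,P[:,1]-y)<.05)&(P[:,2]>.045)&(P[:,2]<.09)]; 
        if len(q)>50: print(nm,len(q),cv2.minAreaRect(q[:,:2].astype(np.float32)))
E
```

```text
time: 12.45
position: [0.5483, 0.281, 0.2473]
tool_rot: [-2.473, -1.92, 0.018]
ft_force: [-0.6, 1.2, -1.0]
grip_width: 0.997
grip_force: 0.0
t 12.45 pos [0.5483 0.281  0.2473] yaw -14.4 F [-0.6  1.2 -1. ] grip 86.8 0.0 q [-0.94  0.27  0.52  1.53 -0.14  1.39 -0.65]
slide [ 0.217 -0.232  0.392] ang [-0.03   0.004 -0.059]
top 211 [ 0.6454 -0.0133] 0.0301 0.0956
[ 7.39038e+01  1.30500e+01  6.44200e-01 -1.41000e-02]
scene 324 [ 0.6453 -0.0141] 0.0306 0.0961
[ 2.53231e+01  1.20500e+01  6.41800e-01 -1.45000e-02]
B 245 ((0.5047924518585205, 0.348711222410202), (0.025362815707921982, 0.06794283539056778), 79.27977752685547)
```

```bash
python3 -m inch '[{"slide":[0.1,-0.12,0.1],"angular":[-0.03,0,-0.06],"claw":1},{"slide":[0.217,-0.232,0.2],"angular":[-0.03,0,-0.06],"claw":1},{"slide":[0.217,-0.232,0.392],"angular":[-0.03,0,-0.06],"claw":1},{"slide":[0.217,-0.232,0.392],"angular":[-0.03,0,-0.06],"claw":1},{"slide":[0.217,-0.232,0.392],"angular":[-0.03,0,-0.06],"claw":1}]'; python3 plan.py .504 .348 .034 -12.6
```

```text
time: 13.05
position: [0.5112, 0.3351, 0.1512]
tool_rot: [2.462, 1.938, -0.005]
ft_force: [0.6, 0.1, 0.9]
grip_width: 1.001
grip_force: 0.0
t 13.05 pos [0.5112 0.3351 0.1512] yaw -13.6 F [0.6 0.1 0.9] grip 87.1 0.0 q [-1.02  0.31  0.48  1.67 -0.14  1.2  -0.75]
slide [ 0.047 -0.042  0.468] ang [ 0.009  0.015 -0.033]
```

```bash
python3 -m inch '[{"slide":[0.047,-0.042,0],"angular":[0.009,0.015,-0.033],"claw":1},{"slide":[0.047,-0.042,0.05],"angular":[0.009,0.015,-0.033],"claw":1},{"slide":[0.047,-0.042,0.15],"angular":[0.009,0.015,-0.033],"claw":1},{"slide":[0.047,-0.042,0.25],"angular":[0.009,0.015,-0.033],"claw":1},{"slide":[0.047,-0.042,0.35],"angular":[0.009,0.015,-0.033],"claw":1},{"slide":[0.047,-0.042,0.43],"angular":[0.009,0.015,-0.033],"claw":1},{"slide":[0.047,-0.042,0.468],"angular":[0.009,0.015,-0.033],"claw":1},{"slide":[0.047,-0.042,0.468],"angular":[0.009,0.015,-0.033],"claw":1}]'; python3 plan.py .504 .348 .034 -12.6
```

```text
time: 13.85
position: [0.5026, 0.3502, 0.0332]
tool_rot: [-2.447, -1.968, 0.0]
ft_force: [-0.3, 0.3, 0.4]
grip_width: 1.003
grip_force: 0.0
t 13.85 pos [0.5026 0.3502 0.0332] yaw -12.4 F [-0.3  0.3  0.4] grip 87.3 0.0 q [-1.01  0.44  0.43  1.77 -0.22  0.98 -0.7 ]
slide [-0.007  0.007 -0.003] ang [-0.002 -0.001  0.007]
```

```bash
python3 -m inch '[{"slide":[-0.007,0.005,0],"angular":[0,0,0],"claw":1},{"slide":[-0.007,0.005,0],"angular":[0,0,0],"claw":-1},{"slide":[-0.007,0.005,0],"angular":[0,0,0],"claw":-1},{"slide":[-0.007,0.005,0],"angular":[0,0,0],"claw":-1},{"slide":[-0.007,0.005,0],"angular":[0,0,0],"claw":-1},{"slide":[-0.007,0.005,0],"angular":[0,0,0],"claw":-1}]' 30; python3 plan.py .504 .348 .034 -12.6
```

```text
time: 14.45
position: [0.5039, 0.349, 0.0345]
tool_rot: [-2.447, -1.968, -0.003]
ft_force: [-0.3, -0.3, 1.8]
grip_width: 0.739
grip_force: 29.9
t 14.45 pos [0.5039 0.349  0.0345] yaw -12.4 F [-0.3 -0.3  1.8] grip 64.3 29.9 q [-1.    0.43  0.44  1.77 -0.22  0.98 -0.7 ]
slide [-0.004  0.001  0.002] ang [-0.    -0.005  0.007]
```

```bash
python3 -m inch '[{"slide":[0,0,-0.05],"angular":[0,0,0],"claw":-1},{"slide":[0,0,-0.15],"angular":[0,0,0],"claw":-1},{"slide":[0,0,-0.3],"angular":[0,0,0],"claw":-1},{"slide":[0,0,-0.45],"angular":[0,0,0],"claw":-1},{"slide":[0,0,-0.6],"angular":[0,0,0],"claw":-1},{"slide":[0,0,-0.6],"angular":[0,0,0],"claw":-1}]' 40; python3 plan.py .53 .13 .2 -76
python3 - <<'E'
from h import *
S=grab('scene');T=grab('top')
for i in(S,T):
    P=pts(i).reshape(-1,3);x,y=.504,.349
    q=P[(np.hypot(P[:,0]-x,P[:,1]-y)<.05)&(P[:,2]>.045)&(P[:,2]<.09)];print('slot',len(q))
im=np.hstack([S['color'][110:230,350:470],T['color'][170:290,90:210]])[...,::-1]
cv2.imwrite('pics/l.png',cv2.resize(im,None,fx=3,fy=3,interpolation=cv2.INTER_CUBIC))
E
```

```text
time: 15.05
position: [0.5069, 0.35, 0.1911]
tool_rot: [-2.447, -1.967, -0.02]
ft_force: [1.0, 0.1, -1.0]
grip_width: 0.738
grip_force: 39.9
t 15.05 pos [0.5069 0.35   0.1911] yaw -12.4 F [ 1.   0.1 -1. ] grip 64.2 39.9 q [-1.04  0.28  0.48  1.63 -0.14  1.26 -0.76]
slide [-0.839  0.28  -0.043] ang [-1.000e-03 -2.600e-02  2.119e+00]
slot 0
slot 0
```

View pics/l.png

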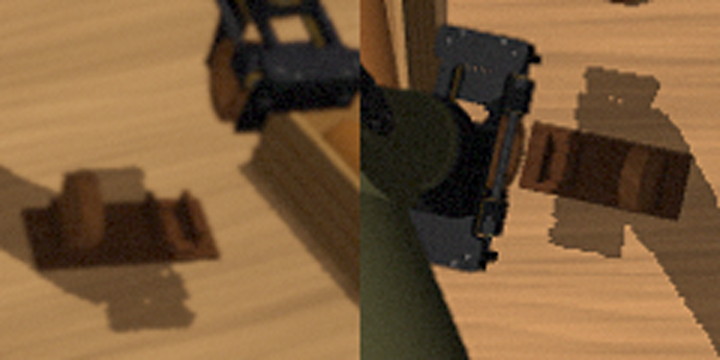

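```bash
python3 -m inch '[{"slide":[-0.2,0.07,-0.05],"angular":[0,0,0.25],"claw":-1},{"slide":[-0.4,0.14,-0.1],"angular":[0,0,0.5],"claw":-1},{"slide":[-0.6,0.21,-0.1],"angular":[0,0,0.75],"claw":-1},{"slide":[-0.8,0.28,-0.1],"angular":[0,0,1],"claw":-1},{"slide":[-0.84,0.28,-0.1],"angular":[0,0,1],"claw":-1},{"slide":[-0.84,0.28,-0.1],"angular":[0,0,1],"claw":-1}]'; python3 plan.py .53 .13 .2 -76
```

```text
time: 15.75
position: [0.5264, 0.1223, 0.2074]
tool_rot: [-2.879, -1.256, 0.003]
ft_force: [0.1, 0.6, -0.0]
grip_width: 0.735
grip_force: 39.9
t 15.75 pos [0.5264 0.1223 0.2074] yaw -42.9 F [ 0.1  0.6 -0. ] grip 63.9 39.9 q [-0.9   0.11  0.67  1.78 -0.07  1.28 -0.96]
slide [ 0.032 -0.01   0.03 ] ang [-0.002  0.004  1.105]
```

```bash
python3 -m inch '[{"slide":[0,0,0],"angular":[0,0.25,0.25],"claw":-1},{"slide":[0,0,0],"angular":[0,0.4,0.5],"claw":-1},{"slide":[0,0,0],"angular":[0,0.4,0.75],"claw":-1},{"slide":[0,0,0],"angular":[0,0.4,1],"claw":-1},{"slide":[0,0,0],"angular":[0,0.4,1],"claw":-1},{"slide":[0,0,0],"angular":[0,0.4,1],"claw":-1}]'; python3 plan.py .53 .13 .2 -76 60
```

```text
time: 16.35
position: [0.5264, 0.129, 0.2078]
tool_rot: [-3.007, -0.47, -0.287]
ft_force: [0.1, 0.5, -0.9]
grip_width: 0.743
grip_force: 39.9
t 16.35 pos [0.5264 0.129  0.2078] yaw -71.9 F [ 0.1  0.5 -0.9] grip 64.6 39.9 q [-0.91 -0.07  0.64  1.94 -0.03  1.06 -1.51]
slide [0.009 0.002 0.033] ang [-0.169  1.622  0.052]
```

```bash
python3 plan.py .635 .15 .2 -76 60; python3 -m inch '[{"slide":[0.15,0,0],"angular":[0,0.25,0],"claw":-1},{"slide":[0.3,0,-0.05],"angular":[0,0.5,0],"claw":-1},{"slide":[0.42,0,-0.05],"angular":[0,0.75,0],"claw":-1},{"slide":[0.42,0,-0.05],"angular":[0,1,0],"claw":-1},{"slide":[0.42,0,-0.05],"angular":[0,1,0],"claw":-1},{"slide":[0.42,0,-0.05],"angular":[0,1,0],"claw":-1}]'; python3 plan.py .635 .15 .2 -76 60
```

```text
t 16.35 pos [0.5264 0.129  0.2078] yaw -71.9 F [ 0.1  0.5 -0.9] grip 64.6 39.9 q [-0.91 -0.07  0.64  1.94 -0.03  1.06 -1.51]
slide [0.425 0.057 0.114] ang [-0.169  1.622  0.052]
time: 16.95
position: [0.6225, 0.1571, 0.2409]
tool_rot: [-2.769, -0.407, -1.03]
ft_force: [-0.1, -0.2, 0.2]
grip_width: 0.737
grip_force: 39.9
t 16.95 pos [0.6225 0.1571 0.2409] yaw -72.1 F [-0.1 -0.2  0.2] grip 64.1 39.9 q [-0.88 -0.2   0.59  2.13  0.08  0.45 -1.6 ]
slide [-0.077  0.051  0.147] ang [-0.167  0.627  0.002]
```

```bash
python3 plan.py .635 .155 .1 -76 60; python3 -m inch '[{"slide":[-0.1,0.04,0.1],"angular":[-0.1,0.2,0],"claw":-1},{"slide":[-0.2,0.04,0.25],"angular":[-0.17,0.4,0],"claw":-1},{"slide":[-0.3,0.04,0.4],"angular":[-0.17,0.6,0],"claw":-1},{"slide":[-0.33,0.04,0.45],"angular":[-0.17,0.63,0],"claw":-1},{"slide":[-0.33,0.04,0.45],"angular":[-0.17,0.63,0],"claw":-1},{"slide":[-0.33,0.04,0.45],"angular":[-0.17,0.63,0],"claw":-1}]'; python3 plan.py .635 .155 .04 -76 60
```

```text
t 16.95 pos [0.6225 0.1571 0.2409] yaw -72.1 F [-0.1 -0.2  0.2] grip 64.1 39.9 q [-0.88 -0.2   0.59  2.13  0.08  0.45 -1.6 ]
slide [-0.337  0.054  0.452] ang [-0.167  0.627  0.002]
time: 17.55
position: [0.6261, 0.1314, 0.222]
tool_rot: [-2.666, -0.347, -1.383]
ft_force: [0.7, -0.3, -0.1]
grip_width: 0.737
grip_force: 39.8
t 17.55 pos [0.6261 0.1314 0.222 ] yaw -75.2 F [ 0.7 -0.3 -0.1] grip 64.1 39.8 q [-0.79 -0.23  0.51  2.34  1.2   0.1  -2.69]
slide [-0.562 -0.082  0.467] ang [-0.022  0.172  0.016]
```

```bash
python3 -m inch '[{"slide":[0,0,0],"angular":[0,-0.25,0],"claw":-1},{"slide":[0,0,0],"angular":[0,-0.5,0],"claw":-1},{"slide":[0,0,0],"angular":[0,-0.75,0],"claw":-1},{"slide":[0,0,0],"angular":[0,-1,0],"claw":-1},{"slide":[0,0,0],"angular":[0,-1,0],"claw":-1},{"slide":[0,0,0],"angular":[0,-1,0],"claw":-1}]'; python3 plan.py .55 .13 .2 -76 0
```

```text
time: 18.15
position: [0.6284, 0.1342, 0.2265]
tool_rot: [-2.985, -0.391, -0.662]
ft_force: [0.1, 0.3, -0.4]
grip_width: 0.734
grip_force: 39.9
t 18.15 pos [0.6284 0.1342 0.2265] yaw -75.0 F [ 0.1  0.3 -0.4] grip 63.8 39.9 q [-1.43 -0.05  1.18  1.92  0.05  0.81 -1.59]
slide [-0.323 -0.064 -0.034] ang [-0.012 -0.834  0.03 ]
```

```bash
python3 -m inch '[{"slide":[-0.05,0,0],"angular":[0,-0.25,0],"claw":-1},{"slide":[-0.1,0,0],"angular":[0,-0.5,0],"claw":-1},{"slide":[-0.2,-0.03,0],"angular":[0,-0.75,0],"claw":-1},{"slide":[-0.3,-0.06,0],"angular":[0,-1,0],"claw":-1},{"slide":[-0.3,-0.06,0],"angular":[0,-1,0],"claw":-1},{"slide":[-0.3,-0.06,0],"angular":[0,-1,0],"claw":-1}]'; python3 plan.py .53 .13 .15 -76 -45
```

```text
time: 18.75
position: [0.5558, 0.1303, 0.1893]
tool_rot: [3.102, 0.409, -0.138]
ft_force: [0.6, -0.4, -0.7]
grip_width: 0.738
grip_force: 39.9
t 18.75 pos [0.5558 0.1303 0.1893] yaw -75.0 F [ 0.6 -0.4 -0.7] grip 64.2 39.9 q [-1.14  0.41  1.11  1.67 -0.35  1.39 -1.28]
slide [-0.086 -0.025  0.165] ang [ 0.012 -1.331  0.033]
```

```bash
python3 -m inch '[{"slide":[-0.03,0,0.05],"angular":[0,-0.25,0],"claw":-1},{"slide":[-0.06,0,0.1],"angular":[0,-0.5,0],"claw":-1},{"slide":[-0.1,-0.02,0.15],"angular":[0,-0.75,0],"claw":-1},{"slide":[-0.1,-0.02,0.18],"angular":[0,-1,0],"claw":-1},{"slide":[-0.1,-0.02,0.18],"angular":[0,-1,0],"claw":-1},{"slide":[-0.1,-0.02,0.18],"angular":[0,-1,0],"claw":-1}]'; python3 plan.py .53 .13 .08 -76 -45
```

```text
time: 19.35
position: [0.5251, 0.127, 0.1464]
tool_rot: [2.901, 0.381, -0.916]
ft_force: [-0.3, -0.2, 0.4]
grip_width: 0.739
grip_force: 39.9
t 19.35 pos [0.5251 0.127  0.1464] yaw -75.1 F [-0.3 -0.2  0.4] grip 64.3 39.9 q [-0.85  0.8   0.92  1.37 -0.42  1.86 -1.2 ]
slide [ 0.171 -0.006  0.205] ang [ 0.016 -0.332  0.027]
```

```bash
python3 -m inch '[{"slide":[0.05,0,0.07],"angular":[0,-0.1,0],"claw":-1},{"slide":[0.1,0,0.14],"angular":[0,-0.2,0],"claw":-1},{"slide":[0.17,0,0.205],"angular":[0.016,-0.33,0.027],"claw":-1},{"slide":[0.17,0,0.205],"angular":[0.016,-0.33,0.027],"claw":-1},{"slide":[0.17,0,0.205],"angular":[0.016,-0.33,0.027],"claw":-1}]'; python3 plan.py .525 .13 .04 -76 -50
```

```text
time: 19.85
position: [0.5295, 0.1288, 0.0822]
tool_rot: [2.801, 0.344, -1.157]
ft_force: [0.6, -0.6, -0.9]
grip_width: 0.741
grip_force: 39.9
t 19.85 pos [0.5295 0.1288 0.0822] yaw -76.0 F [ 0.6 -0.6 -0.9] grip 64.4 39.9 q [-0.75  0.98  0.85  1.25 -0.46  1.95 -1.21]
slide [ 0.108 -0.009  0.131] ang [-0.002 -0.171  0.001]
```

```bash
python3 -m inch '[{"slide":[0.05,0,0.05],"angular":[0,-0.08,0],"claw":-1},{"slide":[0.1,0,0.1],"angular":[0,-0.17,0],"claw":-1},{"slide":[0.13,0,0.15],"angular":[0,-0.17,0],"claw":-1},{"slide":[0.135,0,0.155],"angular":[0,-0.17,0],"claw":-1},{"slide":[0.135,0,0.155],"angular":[0,-0.17,0],"claw":-1}]'; python3 plan.py .525 .13 .027 -76 -50
```

```text
time: 20.35
position: [0.5255, 0.1282, 0.0302]
tool_rot: [2.737, 0.336, -1.28]
ft_force: [-0.7, 0.2, -0.5]
grip_width: 0.74
grip_force: 39.9
t 20.35 pos [0.5255 0.1282 0.0302] yaw -76.0 F [-0.7  0.2 -0.5] grip 64.4 39.9 q [-0.71  1.09  0.8   1.2  -0.47  1.97 -1.21]
slide [ 0.01  -0.007  0.009] ang [-0.003  0.004  0.001]
```

Height fits the geometry, so I lower 3 mm more and look before letting go.

```bash
python3 -m inch '[{"slide":[0.005,0,0.005],"angular":[0,0,0],"claw":-1},{"slide":[0.01,0,0.01],"angular":[0,0,0],"claw":-1},{"slide":[0.01,0,0.01],"angular":[0,0,0],"claw":-1}]'; python3 plan.py .525 .13 .027 -76 -50
python3 - <<'E'
from h import *
save(grab('scene'),'d.png',(260,130,460,280),3)
E
```

```text
time: 20.65
position: [0.5254, 0.1281, 0.0257]
tool_rot: [2.735, 0.336, -1.282]
ft_force: [1.6, 0.7, 2.4]
grip_width: 0.737
grip_force: 39.8
t 20.65 pos [0.5254 0.1281 0.0257] yaw -76.0 F [1.6 0.7 2.4] grip 64.1 39.8 q [-0.7   1.1   0.79  1.2  -0.48  1.97 -1.21]
slide [-0.004 -0.008 -0.004] ang [-0.002  0.008  0.002]
```

View pics/d.png

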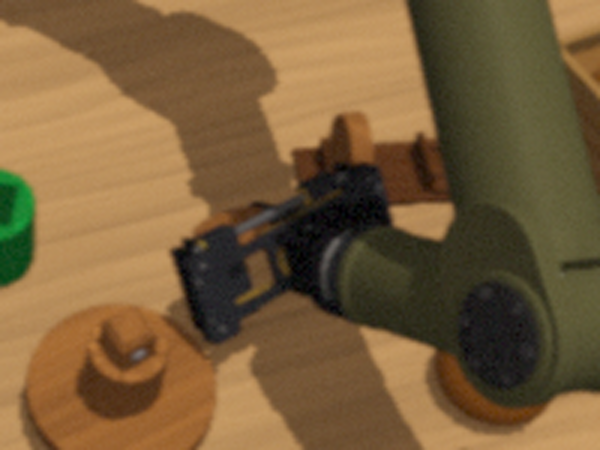

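```bash
python3 -m inch '[{"slide":[0,0,0],"angular":[0,0,0],"claw":1},{"slide":[0,0,0],"angular":[0,0,0],"claw":1},{"slide":[0,0,0],"angular":[0,0,0],"claw":1},{"slide":[0,0,0],"angular":[0,0,0],"claw":1},{"slide":[0,0,-0.02],"angular":[0,0,0],"claw":1},{"slide":[-0.06,0,-0.07],"angular":[0,0,0],"claw":1},{"slide":[-0.15,0,-0.13],"angular":[0,0,0],"claw":1},{"slide":[-0.3,0,-0.25],"angular":[0,0,0],"claw":1},{"slide":[-0.45,0,-0.38],"angular":[0,0,0],"claw":1},{"slide":[-0.45,0,-0.38],"angular":[0,0,0],"claw":1}]'; python3 plan.py .56 .3 .25 -76 0
```

```text
time: 21.7
position: [0.5172, 0.1239, 0.152]
tool_rot: [2.738, 0.331, -1.285]
ft_force: [-0.3, 0.2, -3.1]
grip_width: 1.001
grip_force: 0.0
t 21.7 pos [0.5172 0.1239 0.152 ] yaw -76.3 F [-0.3  0.2 -3.1] grip 87.1 0.0 q [-0.37  0.8   0.18  1.18 -0.1   2.05 -1.52]
slide [-0.087 -0.645 -0.506] ang [-0.009  1.676 -0.007]
```

Turn the tool upright again and move aside so the cameras see the collar.

```bash
python3 -m inch '[{"slide":[-0.1,-0.1,-0.1],"angular":[0,0.25,0],"claw":1},{"slide":[-0.1,-0.2,-0.2],"angular":[0,0.5,0],"claw":1},{"slide":[-0.1,-0.4,-0.3],"angular":[0,0.75,0],"claw":1},{"slide":[-0.1,-0.55,-0.4],"angular":[0,1,0],"claw":1},{"slide":[-0.1,-0.65,-0.5],"angular":[0,1,0],"claw":1},{"slide":[-0.1,-0.65,-0.5],"angular":[0,1,0],"claw":1}]'
python3 - <<'E'
from h import *
for n in('top','scene'):
    i=grab(n);P=pts(i).reshape(-1,3);c=(.525,.13)
    q=P[(np.hypot(P[:,0]-c[0],P[:,1]-c[1])<.07)&(P[:,2]>.012)&(P[:,2]<.09)]
    if len(q)<20: print(n,'none');continue
    o,r=cv2.minEnclosingCircle(q[:,:2].astype(np.float32)); print(n,len(q),np.round(o,4),round(r,4),np.percentile(q[:,2],[5,50,95]).round(4))
    print(sqfit(i,o,.024,.033,rng=.005))
    q=P[(np.hypot(P[:,0]-.71,P[:,1]-.275)<.07)&(P[:,2]>.015)&(P[:,2]<.06)];print('bun',len(q),cv2.minEnclosingCircle(q[:,:2].astype(np.float32)) if len(q) else 0)
S=dict(np.load('/tmp/scene.npz'));T=dict(np.load('/tmp/top.npz'))
cv2.imwrite('pics/f.png',np.hstack([rect(T,(.525,.13),.024,.06,380),rect(S,(.525,.13),.024,.06,380)]))
E
python3 plan.py .525 .13 .15 -30
```

```text
time: 22.3
position: [0.556, 0.3069, 0.2552]
tool_rot: [3.04, 0.38, -0.538]
ft_force: [-0.4, 1.0, 0.1]
grip_width: 0.999
grip_force: 0.0
top 258 [0.5478 0.1359] 0.0332 [0.0182 0.0236 0.028 ]
(array([66.6754, 13.    ,  0.5473,  0.1364]), array([65.6538, 12.15  ,  0.5476,  0.1359]))
bun 666 ((0.7122516632080078, 0.28270724415779114), 0.04724464938044548)
scene 392 [0.5478 0.1354] 0.0344 [0.0149 0.0239 0.0269]
(array([31.8655, 25.    ,  0.5448,  0.1364]), array([31.3754, 24.    ,  0.545 ,  0.1366]))
bun 1118 ((0.7143296599388123, 0.28198012709617615), 0.04785160720348358)
t 22.4 pos [0.5567 0.3014 0.252 ] yaw -76.2 F [ 0.4 -0.8  0.4] grip 86.9 0.0 q [-0.58  0.55  0.15  1.15 -0.16  1.8  -1.77]
slide [-0.128  0.638  0.478] ang [-0.283  0.634 -1.522]
```

View pics/f.png

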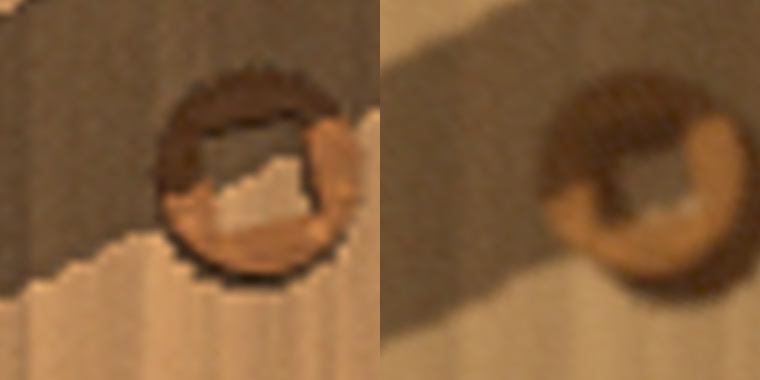

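```bash
python3 plan.py .5478 .1357 .15 -55;  python3 -m inch '[{"slide":[-0.1,0.15,0.1],"angular":[-0.05,0.2,-0.2],"claw":1},{"slide":[-0.1,0.3,0.2],"angular":[-0.1,0.4,-0.4],"claw":1},{"slide":[-0.1,0.45,0.3],"angular":[-0.15,0.63,-0.65],"claw":1},{"slide":[-0.1,0.6,0.3],"angular":[-0.15,0.63,-0.68],"claw":1},{"slide":[-0.1,0.6,0.3],"angular":[-0.15,0.63,-0.68],"claw":1},{"slide":[-0.1,0.6,0.3],"angular":[-0.15,0.63,-0.68],"claw":1}]';python3 plan.py .5478 .1357 .12 -40
```

```text
t 22.4 pos [0.5567 0.3014 0.252 ] yaw -76.2 F [ 0.4 -0.8  0.4] grip 86.9 0.0 q [-0.58  0.55  0.15  1.15 -0.16  1.8  -1.77]
slide [-0.04   0.638  0.446] ang [-0.137  0.666 -0.698]
time: 23.0
position: [0.5438, 0.1412, 0.188]
tool_rot: [2.993, 0.92, -0.031]
ft_force: [-0.1, 1.0, 0.6]
grip_width: 0.998
grip_force: 0.0
t 23.0 pos [0.5438 0.1412 0.188 ] yaw -55.8 F [-0.1  1.   0.6] grip 86.9 0.0 q [-0.47  0.17  0.18  1.73 -0.02  1.26 -1.26]
slide [0.007 0.026 0.272] ang [ 0.001  0.043 -0.527]
```

```bash
python3 -m inch '[{"slide":[0.007,0.026,0.1],"angular":[0,0.043,-0.25],"claw":1},{"slide":[0.007,0.026,0.2],"angular":[0,0.043,-0.527],"claw":1},{"slide":[0.007,0.026,0.272],"angular":[0,0.043,-0.527],"claw":1},{"slide":[0.007,0.026,0.272],"angular":[0,0.043,-0.527],"claw":1},{"slide":[0.007,0.026,0.272],"angular":[0,0.043,-0.527],"claw":1}]';python3 plan.py .5478 .1357 .015 -40
```

```text
time: 23.5
position: [0.5482, 0.1398, 0.12]
tool_rot: [2.843, 1.336, 0.001]
ft_force: [0.5, -0.4, 1.1]
grip_width: 0.999
grip_force: 0.0
t 23.5 pos [0.5482 0.1398 0.12  ] yaw -39.6 F [ 0.5 -0.4  1.1] grip 86.9 0.0 q [-0.43  0.23  0.15  1.81 -0.04  1.11 -0.96]
slide [-0.014  0.009  0.42 ] ang [ 0.    -0.001  0.012]
```

```bash
python3 -m inch '[{"slide":[-0.014,0.009,0.1],"angular":[0,0,0.012],"claw":1},{"slide":[-0.014,0.009,0.2],"angular":[0,0,0.012],"claw":1},{"slide":[-0.014,0.009,0.3],"angular":[0,0,0.012],"claw":1},{"slide":[-0.014,0.009,0.37],"angular":[0,0,0.012],"claw":1},{"slide":[-0.014,0.009,0.4],"angular":[0,0,0.012],"claw":1},{"slide":[-0.014,0.009,0.413],"angular":[0,0,0.012],"claw":1},{"slide":[-0.014,0.009,0.413],"angular":[0,0,0.012],"claw":1}]';python3 plan.py .5478 .1357 .016 -40
```

```text
time: 24.2
position: [0.5483, 0.1355, 0.0174]
tool_rot: [2.847, 1.327, 0.003]
ft_force: [0.6, -0.3, 0.5]
grip_width: 1.001
grip_force: 0.0
t 24.2 pos [0.5483 0.1355 0.0174] yaw -40.0 F [ 0.6 -0.3  0.5] grip 87.1 0.0 q [-0.42  0.35  0.15  1.89 -0.06  0.91 -0.94]
slide [-0.001 -0.002  0.006] ang [ 0.002 -0.004 -0.   ]
```

```bash
python3 -m inch '[{"slide":[0,0,0.003],"angular":[0,0,0],"claw":-1},{"slide":[0,0,0.003],"angular":[0,0,0],"claw":-1},{"slide":[0,0,0.003],"angular":[0,0,0],"claw":-1},{"slide":[0,0,0.003],"angular":[0,0,0],"claw":-1},{"slide":[0,0,0.003],"angular":[0,0,0],"claw":-1}]' 45;python3 plan.py .5478 .1357 .016 -40; python3 -m inch '[{"slide":[0,0,-0.1],"angular":[0,0,0],"claw":-1},{"slide":[0,0,-0.3],"angular":[0,0,0],"claw":-1},{"slide":[0,0,-0.5],"angular":[0,0,0],"claw":-1},{"slide":[0,0,-0.7],"angular":[0,0,0],"claw":-1},{"slide":[0,0,-0.7],"angular":[0,0,0],"claw":-1}]';python3 plan.py .6445 -.0137 .175 -40
```

```text
time: 24.7
position: [0.5477, 0.1353, 0.0162]
tool_rot: [-2.847, -1.327, -0.002]
ft_force: [-0.6, 0.6, 2.2]
grip_width: 0.735
grip_force: 44.9
t 24.7 pos [0.5477 0.1353 0.0162] yaw -40.0 F [-0.6  0.6  2.2] grip 63.9 44.9 q [-0.42  0.35  0.15  1.89 -0.06  0.91 -0.94]
slide [ 0.002 -0.001  0.001] ang [ 0.001 -0.002 -0.001]
time: 25.2
position: [0.5519, 0.1362, 0.199]
tool_rot: [2.846, 1.326, 0.024]
ft_force: [-0.3, 0.6, -0.1]
grip_width: 0.737
grip_force: 44.9
t 25.2 pos [0.5519 0.1362 0.199 ] yaw -40.0 F [-0.3  0.6 -0.1] grip 64.1 44.9 q [-0.43  0.15  0.16  1.73 -0.03  1.25 -0.97]
slide [-0.222  0.668  0.098] ang [ 0.015 -0.025 -0.001]
```

```bash
python3 -m inch '[{"slide":[-0.05,0.15,0],"angular":[0,0,0],"claw":-1},{"slide":[-0.1,0.3,0],"angular":[0,0,0],"claw":-1},{"slide":[-0.15,0.45,0.03],"angular":[0,0,0],"claw":-1},{"slide":[-0.2,0.6,0.06],"angular":[0.015,-0.025,0],"claw":-1},{"slide":[-0.222,0.668,0.098],"angular":[0.015,-0.025,0],"claw":-1},{"slide":[-0.222,0.668,0.098],"angular":[0.015,-0.025,0],"claw":-1},{"slide":[-0.222,0.668,0.098],"angular":[0.015,-0.025,0],"claw":-1}]';python3 plan.py .6443 -.0137 .145 -40
```

```text
time: 25.9
position: [0.6388, -0.0139, 0.1651]
tool_rot: [-2.844, -1.326, 0.025]
ft_force: [-0.6, 1.0, -0.4]
grip_width: 0.735
grip_force: 44.9
t 25.9 pos [ 0.6388 -0.0139  0.1651] yaw -40.0 F [-0.6  1.  -0.4] grip 64.0 44.9 q [-0.23  0.35  0.26  1.56 -0.09  1.26 -0.65]
slide [0.016 0.017 0.08 ] ang [-0.019  0.025 -0.   ]
```

```bash
python3 -m inch '[{"slide":[0.016,0.017,0],"angular":[-0.019,0.025,0],"claw":-1},{"slide":[0.016,0.017,0.03],"angular":[-0.019,0.025,0],"claw":-1},{"slide":[0.016,0.017,0.06],"angular":[-0.019,0.025,0],"claw":-1},{"slide":[0.016,0.017,0.08],"angular":[-0.019,0.025,0],"claw":-1},{"slide":[0.016,0.017,0.08],"angular":[-0.019,0.025,0],"claw":-1}]';python3 plan.py .6443 -.0137 .135 -40
```

```text
time: 26.4
position: [0.6442, -0.0142, 0.1448]
tool_rot: [2.846, 1.328, -0.001]
ft_force: [-0.7, 0.5, -0.1]
grip_width: 0.735
grip_force: 44.9
t 26.4 pos [ 0.6442 -0.0142  0.1448] yaw -40.0 F [-0.7  0.5 -0.1] grip 64.0 44.9 q [-0.23  0.37  0.26  1.59 -0.1   1.2  -0.65]
slide [ 0.002 -0.001  0.039] ang [0.001 0.002 0.   ]
```

Down to 6 mm below the tip (still within the taper), then check the force.

```bash
python3 -m inch '[{"slide":[0.002,-0.001,0.008],"angular":[0,0,0],"claw":-1},{"slide":[0.002,-0.001,0.016],"angular":[0,0,0],"claw":-1},{"slide":[0.002,-0.001,0.024],"angular":[0,0,0],"claw":-1},{"slide":[0.002,-0.001,0.03],"angular":[0,0,0],"claw":-1},{"slide":[0.002,-0.001,0.03],"angular":[0,0,0],"claw":-1}]';python3 plan.py .6443 -.0137 .131 -40; python3 -m inch '[{"slide":[0,0,0.005],"angular":[0,0,0],"claw":-1},{"slide":[0,0,0.01],"angular":[0,0,0],"claw":-1},{"slide":[0,0,0.018],"angular":[0,0,0],"claw":-1},{"slide":[0,0,0.018],"angular":[0,0,0],"claw":-1}]';python3 plan.py .6443 -.0137 .1122 -40
```

```text
time: 26.9
position: [0.6452, -0.0141, 0.1384]
tool_rot: [2.846, 1.326, 0.002]
ft_force: [-0.2, -0.5, -0.0]
grip_width: 0.738
grip_force: 44.9
t 26.9 pos [ 0.6452 -0.0141  0.1384] yaw -40.0 F [-0.2 -0.5 -0. ] grip 64.2 44.9 q [-0.23  0.37  0.26  1.59 -0.1   1.19 -0.65]
slide [-0.001 -0.004  0.029] ang [ 0.004 -0.001 -0.001]
time: 27.3
position: [0.6451, -0.014, 0.1338]
tool_rot: [2.846, 1.327, 0.002]
ft_force: [1.0, -0.6, -1.6]
grip_width: 0.736
grip_force: 44.9
t 27.3 pos [ 0.6451 -0.014   0.1338] yaw -40.0 F [ 1.  -0.6 -1.6] grip 64.0 44.9 q [-0.23  0.38  0.26  1.6  -0.1   1.18 -0.64]
slide [-0.001 -0.003  0.086] ang [ 0.004 -0.001 -0.001]
```

```bash
python3 -m inch '[{"slide":[-0.001,-0.003,0.01],"angular":[0,0,0],"claw":-1},{"slide":[-0.001,-0.003,0.02],"angular":[0,0,0],"claw":-1},{"slide":[-0.001,-0.003,0.03],"angular":[0,0,0],"claw":-1},{"slide":[-0.001,-0.003,0.03],"angular":[0,0,0],"claw":-1}]' 55;python3 plan.py .6443 -.0137 .1122 -40;  python3 -m inch '[{"slide":[0,0,0.01],"angular":[0,0,0],"claw":-1},{"slide":[0,0,0.02],"angular":[0,0,0],"claw":-1},{"slide":[0,0,0.03],"angular":[0,0,0],"claw":-1},{"slide":[0,0,0.035],"angular":[0,0,0],"claw":-1},{"slide":[0,0,0.035],"angular":[0,0,0],"claw":-1}]';python3 plan.py .6443 -.0137 .1122 -40
```

```text
time: 27.7
position: [0.6442, -0.0137, 0.1261]
tool_rot: [2.846, 1.327, 0.001]
ft_force: [-0.2, -0.3, -0.3]
grip_width: 0.733
grip_force: 54.9
t 27.7 pos [ 0.6442 -0.0137  0.1261] yaw -40.0 F [-0.2 -0.3 -0.3] grip 63.8 54.9 q [-0.23  0.38  0.26  1.61 -0.1   1.17 -0.64]
slide [0.    0.    0.055] ang [ 0.003  0.    -0.001]
time: 28.2
position: [0.6445, -0.0139, 0.1176]
tool_rot: [2.846, 1.326, 0.002]
ft_force: [0.1, -0.3, 1.2]
grip_width: 0.735
grip_force: 54.9
t 28.2 pos [ 0.6445 -0.0139  0.1176] yaw -40.0 F [ 0.1 -0.3  1.2] grip 64.0 54.9 q [-0.22  0.39  0.26  1.61 -0.1   1.15 -0.64]
slide [ 0.    -0.001  0.022] ang [ 0.005 -0.001 -0.001]
```

```bash
python3 -m inch '[{"slide":[0,0,0.008],"angular":[0,0,0],"claw":-1},{"slide":[0,0,0.016],"angular":[0,0,0],"claw":-1},{"slide":[0,0,0.022],"angular":[0,0,0],"claw":-1},{"slide":[0,0,0.022],"angular":[0,0,0],"claw":-1}]';python3 plan.py .6443 -.0137 .1122 -40
```

```text
time: 28.6
position: [0.6447, -0.0137, 0.1123]
tool_rot: [2.846, 1.326, 0.003]
ft_force: [-1.1, -0.2, 2.3]
grip_width: 0.735
grip_force: 54.9
t 28.6 pos [ 0.6447 -0.0137  0.1123] yaw -40.0 F [-1.1 -0.2  2.3] grip 63.9 54.9 q [-0.22  0.39  0.26  1.62 -0.11  1.14 -0.64]
slide [-0.001 -0.001  0.   ] ang [ 0.005 -0.001 -0.001]
```

Press 1 mm more to make sure it is home, then release and rise.

```bash
python3 -m inch '[{"slide":[0,0,0.004],"angular":[0,0,0],"claw":-1},{"slide":[0,0,0.004],"angular":[0,0,0],"claw":-1}]';python3 -m inch '[{"slide":[0,0,-0.003],"angular":[0,0,0],"claw":-1},{"slide":[0,0,-0.003],"angular":[0,0,0],"claw":1},{"slide":[0,0,-0.003],"angular":[0,0,0],"claw":1},{"slide":[0,0,-0.003],"angular":[0,0,0],"claw":1},{"slide":[0,0,-0.1],"angular":[0,0,0],"claw":1},{"slide":[0,0,-0.3],"angular":[0,0,0],"claw":1},{"slide":[0,0,-0.5],"angular":[0,0,0],"claw":1},{"slide":[0,0,-0.6],"angular":[0,0,0],"claw":1},{"slide":[0,0,-0.6],"angular":[0,0,0],"claw":1}]'; python3 -m inch '[{"slide":[0.15,-0.15,0],"angular":[0,0,0],"claw":1},{"slide":[0.3,-0.3,0],"angular":[0,0,0],"claw":1},{"slide":[0.45,-0.45,0],"angular":[0,0,0],"claw":1},{"slide":[0.5,-0.5,0],"angular":[0,0,0],"claw":1},{"slide":[0.5,-0.5,0],"angular":[0,0,0],"claw":1},{"slide":[0.5,-0.5,0],"angular":[0,0,0],"claw":1}]'
python3 - <<'E'
from h import *
for n in('top','scene'):
    i=grab(n);P=pts(i).reshape(-1,3);c=(.6445,-.014)
    q=P[(np.hypot(P[:,0]-c[0],P[:,1]-c[1])<.045)&(P[:,2]>.11)&(P[:,2]<.16)]
    o,r=cv2.minEnclosingCircle(q[:,:2].astype(np.float32)); print(n,len(q),np.round(o,4),round(r,4),np.percentile(q[:,2],[5,50,95]).round(4))
    m=np.hypot(q[:,0]-c[0],q[:,1]-c[1])>.02; A=np.c_[q[m,:2]-c,np.ones(m.sum())]; print('ring plane',np.linalg.lstsq(A,q[m,2],rcond=None)[0].round(4))
    if n=='scene': save(i,'e.png',(60,130,480,350),1.8)
E
```

```text
time: 28.8
position: [0.6446, -0.0137, 0.1122]
tool_rot: [2.846, 1.327, 0.003]
ft_force: [-3.0, -1.2, 6.9]
grip_width: 0.731
grip_force: 54.9
time: 29.7
position: [0.6467, -0.0137, 0.2668]
tool_rot: [2.843, 1.325, 0.016]
ft_force: [0.4, -0.2, -0.4]
grip_width: 0.998
grip_force: 0.0
time: 30.3
position: [0.6284, 0.163, 0.2597]
tool_rot: [2.844, 1.329, -0.001]
ft_force: [-1.2, -1.5, 1.3]
grip_width: 0.998
grip_force: 0.0
top 410 [ 0.6452 -0.0136] 0.0328 [0.1161 0.1204 0.1274]
ring plane [0.0069 0.0067 0.1196]
scene 666 [ 0.6452 -0.0152] 0.034 [0.1151 0.1211 0.1272]
ring plane [-0.0451  0.0181  0.1202]
```

View pics/e.png

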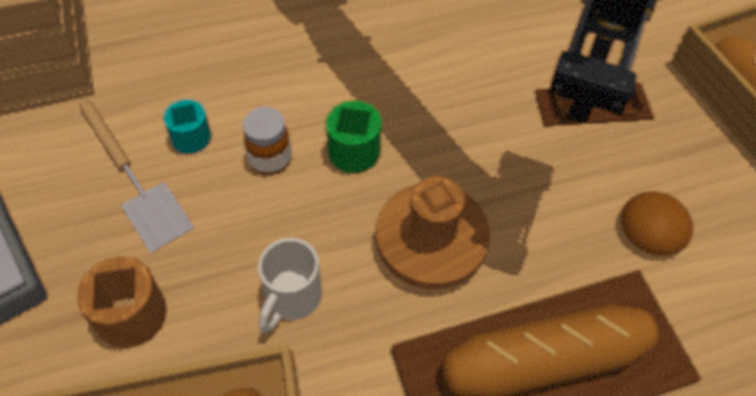

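The picture shows the flat collar lying level on the tall one at crop (437,200), top at 0.120 m as it must be. The bystanders it shows are in place, and the gripper is clear in the air.

```bash
python3 -c "
from bench import ctrl
print(ctrl.close_job())"
```

```text
the job is handed in; nothing more can be done
None
```

The job is handed in at about 30 s of the 72 s; the judge's result was not shown. By camera, both collars are fully home on the post (tall collar's top at about 0.096 m, flat collar's at 0.120 m) and released; the bystanders I could see are in place, though the gripper hid the solid disc in the last picture.

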